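# Sniff the tail-lamp seam, then unplug the lamp

## Task

Leak-check the tail lamp while it is still plugged: take the sniffer wand from its cradle and guide its tip slowly (about 2 cm/s, never hurried while at the lamp) along the whole pale sealing seam, from the end beside the steel screw boss to the other end, skimming just over it or barely touching, never pressing. Then lay the wand back in its cradle as it was, and free every plug in the lamp: grip its wing lightly, turn it anticlockwise until it comes free, lift it out and put it down in the grey tray. Leave everything else on the bench where it is.

Things in the scene. Friction and masses are not known exactly. Their poses are not given: they have to be found in the camera images.
- lamp: car tail lamp face down on a fixed aluminium plate (180 x 310 x 12). Origin: on the table under its middle; x to the far straight side, y to the wide end. Black flange, top 46 up. On it a socket block, top 67 up, spanning x -16 to 52, y -100 to 92; sockets at x 18, y 64, -4, -72, floor 52 up, cover slot 18 wide along x; some may be empty. Steel stud (screw boss) 10 high at x 72, y 112
- seam0 (a point): point 0 of 8 on the sealing seam, a pale thin bead on top of the black flange, straight from each point to the next (the start, at the wide end next to the steel screw boss); height 46
- seam1 (a point): point 1 of 8 on the sealing seam, a pale thin bead on top of the black flange, straight from each point to the next; height 46
- seam2 (a point): point 2 of 8 on the sealing seam, a pale thin bead on top of the black flange, straight from each point to the next; height 46
- seam3 (a point): point 3 of 8 on the sealing seam, a pale thin bead on top of the black flange, straight from each point to the next; height 46
- seam4 (a point): point 4 of 8 on the sealing seam, a pale thin bead on top of the black flange, straight from each point to the next; height 46
- seam5 (a point): point 5 of 8 on the sealing seam, a pale thin bead on top of the black flange, straight from each point to the next; height 46
- seam6 (a point): point 6 of 8 on the sealing seam, a pale thin bead on top of the black flange, straight from each point to the next; height 46
- seam7 (a point): point 7 of 8 on the sealing seam, a pale thin bead on top of the black flange, straight from each point to the next (the finish, at the narrow end); height 46
- plug0: grey bayonet plug in the socket at y 64, may be absent. Origin: centre of underside. Foot bar 36 (x) x 12 x 6 high under the cover, rubber disc 30 across at 16.5 to 19.5, wing grip 34 (x) x 14 (y) at 19.5 to 46.5. Starts 0.85 to 1.35 rad clockwise; turned anticlockwise (from above) till its x lies along the lamp's x (stop 0.13 rad beyond) it lifts out. Cracks above 45 N a side: grip at 20 to 30 N
- plug1: grey bayonet plug in the socket at y -4, may be absent. Origin: centre of underside. Foot bar 36 (x) x 12 x 6 high under the cover, rubber disc 30 across at 16.5 to 19.5, wing grip 34 (x) x 14 (y) at 19.5 to 46.5. Starts 0.85 to 1.35 rad clockwise; turned anticlockwise (from above) till its x lies along the lamp's x (stop 0.13 rad beyond) it lifts out. Cracks above 45 N a side: grip at 20 to 30 N
- plug2: grey bayonet plug in the socket at y -72, may be absent. Origin: centre of underside. Foot bar 36 (x) x 12 x 6 high under the cover, rubber disc 30 across at 16.5 to 19.5, wing grip 34 (x) x 14 (y) at 19.5 to 46.5. Starts 0.85 to 1.35 rad clockwise; turned anticlockwise (from above) till its x lies along the lamp's x (stop 0.13 rad beyond) it lifts out. Cracks above 45 N a side: grip at 20 to 30 N
- wand: leak-sniffer wand, about 120 g: black box handle 105 x 24 (y) x 26 high, lying level; origin at the underside of the handle near its middle (handle spans x -55 to 50, z 0 to 26); at the +x end a steel nozzle bends straight down. Grip the handle from above at its origin, across y. Starts lying in the cradle
- tip (a point): tip of the wand's nozzle (at 65, 0, -75 in the wand's frame), 6 across
- cradle: fixed metal cradle, base 130 x 100; origin under its centre. Uprights 12 thick at x -38 and +38, 56 wide, 90 high, each with two flared lips (30 to 40 apart, to 106 high) between which the handle lies, underside 90 above the table, wand origin over cradle origin, nozzle to the cradle's +x. Between the uprights 64 free for the fingers
- tray: loose grey open tray 150 x 150, 35 high, walls 5, floor 5 thick, 0.6 kg; origin at the centre of its underside
- mouse: bystander: black computer mouse, 105 x 60 x 30 mm; origin at the centre of its underside
- module_a: bystander: small aluminium module with a blue face, 55 x 35 x 18 mm; origin at the centre of its underside
- module_b: bystander: second such module, 55 x 35 x 18 mm; origin at the centre of its underside
- carton: bystander: small cardboard carton, 90 x 70 x 35 mm; origin at the centre of its underside
- tape_roll: bystander: roll of tape lying flat, 90 across, 24 high mm; origin at the centre of its underside
- adaptor: bystander: black mains adaptor, 85 x 50 x 32 mm; origin at the centre of its underside
- lens_shell: bystander: spare black lamp shell with a red insert, about 150 x 60 x 27 mm; origin at the centre of its underside

How it is judged:
By the outcome, as a careful person would: the job done as asked, in the order asked, and still so for the second after the job is handed in, with the robot touching nothing.
Of plug0, plug1, plug2 only 2 to 3 are there at a start; the rules pass over those that are not, and their reading is None.
At some moment in a run one of tray may be knocked a few centimetres aside while the robot is not near it.
It also fails if it takes over 210 s, if anything falls off the work surface, if the arm or the gripper's body presses on something with over 40 N, if the wrist force passes 120 N, or if a joint passes its speed limit or range.

## Robot

A 6-joint arm with a two-finger parallel gripper is mounted at the origin on the work surface. World frame = base frame: x ahead of the robot, y to its left, z up, the work surface at z = 0. Lengths are in m, angles in degrees, forces in N, time in s.
With the tool pointing down it reaches from about 0.25 to 0.725 m from the base axis. Payload 9.7 kg.
Tool frame: the origin (TCP) lies midway between the tips of the shut fingers; the grasp point (between the pads) lies bot.grasp_offset behind it (bot.grasp_offset is the distance from the TCP to the grasp point, in m); x points along the fingers, y is the direction in which the jaws open and shut, and the axes are right-handed (so a half turn about x gives the same grasp; the last joint's range is limited). The gripper opens to 85 mm and grips with 20 to 120 N. Pads are 22 mm wide; open, the fingers measure 114 mm over their backs; the gripper's body (76 mm by 85 mm) begins 54 mm behind the grasp point. The pads swing forward as they close: fully open they stand 13 mm farther back than shut.
Start: joints at [-75.172, 4.979, 10.078, 95.1, 0, 90], TCP at [0.141, -0.532, 0.231] pointing down, gripper open.
Joint ranges: [-179.16, 179.16], [-48.56, 103.87], [-65.8, 70.77], [-126.05, 130.52], [-82.76, 87.17], [-180, 180]. Speed limits (degrees/s): [127.2, 127.2, 147.25, 180, 180, 180].

## Interface

Orientations are given as [roll, pitch, yaw] about the fixed x, y, z axes, in that order (R = Rz(yaw) Ry(pitch) Rx(roll)).
In Python, from workcell import status, camera, bot gives the robot as it stands.
- The arm moves only by the shell command python3 -m jog 'ROWS' [OPENING] [FORCE]. ROWS is text: rows parted by semicolons, each of 4 numbers parted by spaces: the shift along the tool's x, y, z in mm, then the turn about the tool's x in degrees. A call has exactly 8 rows; each row is the pose to reach, as a shift and turn from the pose commanded when the call began, along the tool's axes at that moment; what a row does not reach only later rows make up. A row lasts 1/8 s, in which the tool goes at most 62.5 mm and 10.7 degrees, less where a joint would pass 70% of its speed; a pose out of reach is approached as far as the arm can. A call with a gripper value outside its range is refused whole. OPENING is the opening, from 0 (shut) to 1 (fully open), set as the call begins (- or left out, the last holds). The fingers move at their own pace and stop on an object; FORCE is the grip in N (left out, the last holds). Time passes only in rows, so rows that repeat a pose let the fingers close, or fill a call up. It gives the time, the measured TCP pose, the force and the opening at its end, in the units of the state.
- status.get_obs(): the state, without advancing time (a new reading comes with each control period).
- camera(name): name is "scene" or "top" or "wrist"; returns a dict with "color" (400x640x3 uint8, red, green, blue), "vfov" (degrees; the focal length in pixels is half the picture's height over the tangent of half this angle, whatever the lens; pixels are square), "cx", "cy" (the principal point, pixels), "D" ([k1, k2, p1, p2, k3] as OpenCV has them; the pictures are not rectified), "rvec" (rotation vector, rad) and "tvec" (3), from world to camera coordinates, as OpenCV has them. Camera axes: x right, y down, z forward; pixel columns grow to the right and rows downward; lengths in m; the calibration is good to about 2 mm. A picture is of the moment at which its call begins. There is no depth.
- bot.job_done(): hands the job in, once; it reports no verdict.
The state is a dict: "time": time; "q": joint angles; "qd": joint speeds; "joint_efforts": joint torques, N m; "ee_pos": TCP position; "tcp_rot": TCP orientation; "wrist_force": force on the tool from outside, world axes, zero at the start; "torque": the same for the moment, N m; "opening": finger opening in m.
Only numpy, scipy, OpenCV 4.12 (cv2) and the standard library are available. Lean on these libraries where they do the work, as an engineer would, in place of code of your own. Each camera call takes 0.05 s, during which the arm holds its last target. There are 200 camera calls.

## Working session

There is one attempt and no reset: what is moved stays moved. The work goes in short steps, Python scripts to look and compute and a shell command to move; the robot and the scene stay as the last step left them, time stands still between calls to the robot, and variables do not carry over. Pictures are saved under pics/ and viewed, about 12 in all and at most 16, crops included, and the job is handed in when it is done.

```bash
mkdir -p pics; ls
cat > h.py <<'E'
import numpy as np, cv2
from workcell import status, camera, bot
def cap(name):
    c=camera(name); 
    return c
def K(c):
    f=200/np.tan(np.radians(c["vfov"])/2)
    return np.array([[f,0,c["cx"]],[0,f,c["cy"]],[0,0,1.]])
def save(img,fn): cv2.imwrite("pics/"+fn,cv2.cvtColor(np.ascontiguousarray(img),cv2.COLOR_RGB2BGR))
def ray(c,uv):
    u=cv2.undistortPoints(np.array(uv,float).reshape(-1,1,2),K(c),np.array(c["D"],float)).reshape(-1,2)
    R=cv2.Rodrigues(np.array(c["rvec"],float))[0]; t=np.array(c["tvec"],float).ravel()
    d=np.c_[u,np.ones(len(u))]@R; return -R.T@t,d
def onz(c,uv,z):
    o,d=ray(c,uv); return o+d*((z-o[2])/d[:,2:3])
def proj(c,P):
    return cv2.projectPoints(np.array(P,float).reshape(-1,3),np.array(c["rvec"],float),np.array(c["tvec"],float),K(c),np.array(c["D"],float))[0].reshape(-1,2)
E
python3 - <<'E'
from h import *
import pickle
for n in ["top","scene"]:
    c=cap(n); pickle.dump(c,open(n+".pkl","wb")); save(c["color"],n+"0.png")
    print(n,c["vfov"],c["cx"],c["cy"],c["D"],ray(c,[[320,200]]))
print(status.get_obs(),bot.grasp_offset)
E
```

```text
pics
top 52.71989923290262 323.168842704567 201.04580067712334 [-0.05140212  0.          0.          0.          0.        ] (array([0.43181355, 0.01733057, 1.0772642 ]), array([[ 0.16170901, -0.02213441, -0.98662486]]))
scene 53.11215733027057 317.3043158651911 195.1123831556383 [-0.00334482  0.          0.          0.          0.        ] (array([1.24248698, 0.32556305, 0.77979915]), array([[-0.66190147, -0.29741725, -0.68820346]]))
{'time': 0.1, 'q': array([-7.51717224e+01,  5.00688044e+00,  1.00384644e+01,  9.50988369e+01,
        2.95467865e-03,  9.00003837e+01]), 'qd': array([ 0.07979934, -0.08293072,  0.09360607, -0.08039522, -0.13687417,
       -0.07046765]), 'joint_efforts': array([-8.01586502e-04, -5.21564984e+01,  4.65651762e+01,  1.60449726e-02,
       -1.17938222e-05, -8.32421620e-06]), 'ee_pos': array([ 0.14071937, -0.53148166,  0.23065947]), 'tcp_rot': array([-92.51521874,  89.93268215, 102.31267336]), 'wrist_force': array([ 0.05861256, -0.03167434,  0.42149691]), 'torque': array([ 0.00310435, -0.01845414,  0.01937578]), 'opening': 0.08534646477517245} 0.0187
```

View pics/top0.png

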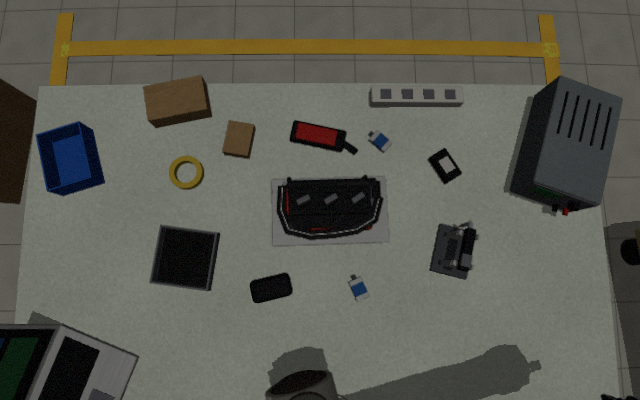

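View pics/scene0.png

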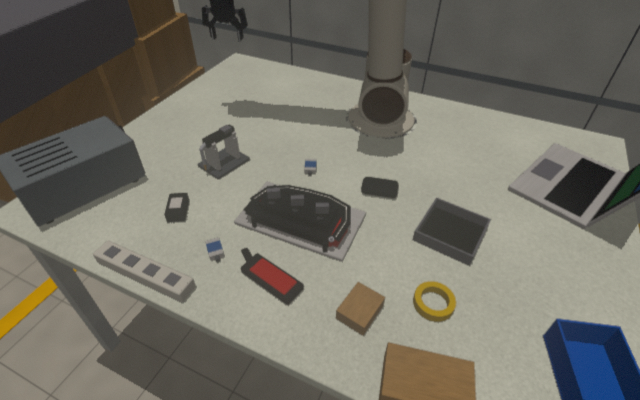

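Top view: lamp plate spans (272-389, 178-245), with three plugs near (303,199), (331,199) and (358,197). The cradle is at (453,250), the tray at (186,257). I'll enlarge the lamp and the cradle.

Run:
```python
from h import *
import pickle
c=pickle.load(open("top.pkl","rb")); im=c["color"]
a=cv2.resize(im[168:252,262:400],None,fx=5.7,fy=5.7,interpolation=cv2.INTER_CUBIC)
b=cv2.resize(im[215:285,420:490],None,fx=5.7,fy=5.7,interpolation=cv2.INTER_CUBIC)
save(np.clip(a*1.8,0,255).astype(np.uint8),"lamp0.png")
h=im.astype(int)
# plate: project corners region
m=((h.sum(2)>0)).astype(np.uint8)
print(onz(c,[[272,179],[386,177],[389,242],[273,246]],0.012))
print("cradle",onz(c,[[440,224],[477,232],[466,278],[430,270]],0.006))
print("tray",onz(c,[[162,226],[219,231],[210,290],[151,285]],0.035))
```

```text
[[ 0.66459493  0.12203718  0.012     ]
 [ 0.6684678  -0.18656222  0.012     ]
 [ 0.49239648 -0.18816312  0.012     ]
 [ 0.485076    0.11797289  0.012     ]]
cradle [[ 0.53946385 -0.32998489  0.006     ]
 [ 0.51662568 -0.43083111  0.006     ]
 [ 0.39463424 -0.39248193  0.006     ]
 [ 0.41734444 -0.29628857  0.006     ]]
tray [[0.53748889 0.40297675 0.035     ]
 [0.52355848 0.25509251 0.035     ]
 [0.37449235 0.27403456 0.035     ]
 [0.38771925 0.42409852 0.035     ]]
```

View pics/lamp0.png

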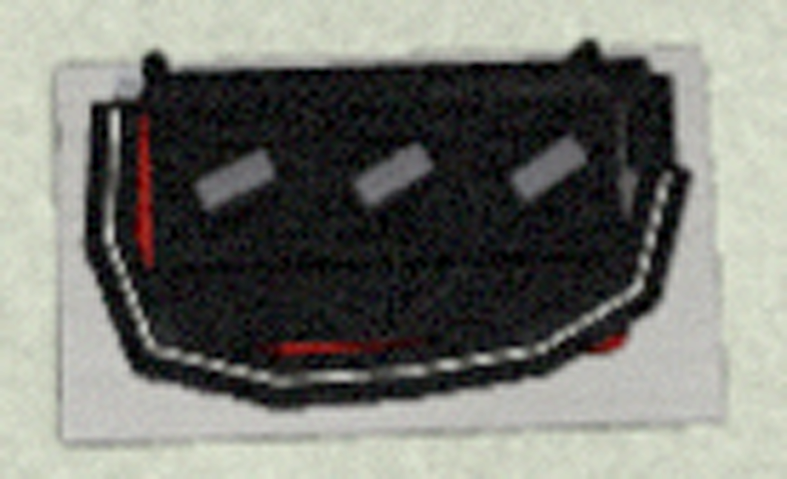

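```bash
cat >> h.py <<'E'
from scipy.spatial.transform import Rotation as Ro
def pose():
    o=status.get_obs(); return np.array(o["ee_pos"]),Ro.from_euler("xyz",o["tcp_rot"],degrees=True).as_matrix(),o
def plan(target,yawy=None):
    """target TCP xyz; yawy = world angle (deg) of tool y axis wanted. prints tool shift mm & turn"""
    p,R,o=pose(); d=R.T@(np.array(target)-p)*1000
    a=np.degrees(np.arctan2(R[1,1],R[0,1])); t=None
    if yawy is not None:
        dy=(yawy-a+90)%180-90; t=-dy   # tool x is down: + turn about x = clockwise from above
    print("shift",d.round(1),"turn",t,"now y-ang",a.round(2),"q6",o["q"][5].round(1),"p",p.round(4))
E
python3 - <<'E'
from h import *
p,R,o=pose(); print(R.round(3))
c=cap("wrist"); o,d=ray(c,[[320,200]]); print((R.T@(o-p)).round(4),(R.T@d[0]).round(3),c["vfov"])
plan([0.40,-0.37,0.33],yawy=74)
E
```

```text
[[-0.     0.256 -0.967]
 [ 0.001 -0.967 -0.256]
 [-1.    -0.001 -0.   ]]
[-0.1427  0.0006 -0.076 ] [ 0.955 -0.004  0.295] 58.463745705917304
shift [ -99.2  -89.9 -292. ] turn 30.826738156597145 now y-ang -75.17 q6 90.0 p [ 0.1407 -0.5315  0.2307]
```

Run:
```python
from h import *
plan([0.48,-0.365,0.30],74)
```

```text
shift [ -69.2  -74.2 -370.6] turn 30.826738156597145 now y-ang -75.17 q6 90.0 p [ 0.1407 -0.5315  0.2307]
```

```bash
python3 -m jog '-10 -10 -50 5;-20 -20 -100 10;-30 -30 -160 15;-40 -45 -220 20;-55 -60 -280 25;-69 -74 -340 31;-69 -74 -370 31;-69 -74 -370 31'
python3 - <<'E'
from h import *
import pickle
p,R,o=pose(); print(p,o["tcp_rot"])
c=cap("wrist"); pickle.dump(c,open("w1.pkl","wb")); save(np.clip(c["color"]*1.6,0,255).astype(np.uint8),"w1.png")
E
```

```text
time: 1.15
ee_pos: [0.4814, -0.3644, 0.2991]
tcp_rot: [-26.5, 89.9, 137.5]
wrist_force: [-0.1, 0.0, -0.8]
opening: 0.0857
[ 0.48138393 -0.36436438  0.29909765] [-26.47240942  89.91318279 137.53138186]
```

View pics/w1.png

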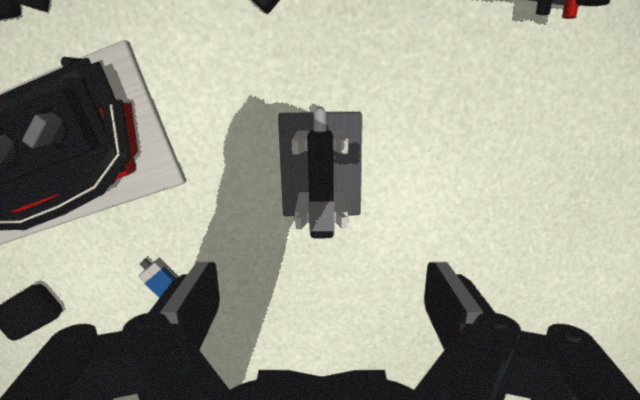

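Run:
```python
from h import *
import pickle
c=pickle.load(open("w1.pkl","rb"))
im=c["color"]
P=onz(c,[[308,131],[333,131],[334,237],[309,237]],0.116); print(P)
f=(P[0]+P[1])/2; b=(P[2]+P[3])/2; u=(f-b)[:2]; print(np.linalg.norm(u),np.degrees(np.arctan2(u[1],u[0])),np.linalg.norm(P[0]-P[1]))
u/=np.linalg.norm(u); print("origin from back",b[:2]+.055*u,"front",f[:2]-.05*u)
B=onz(c,[[279,113],[362,112],[360,214],[283,215]],0.006); print(B,B.mean(0))
v=(B[0]+B[1]-B[2]-B[3])[:2]; print(np.degrees(np.arctan2(v[1],v[0])),np.linalg.norm(v)/2)
```

```text
[[ 0.52359978 -0.3639689   0.116     ]
 [ 0.51737961 -0.38566099  0.116     ]
 [ 0.41741234 -0.35904103  0.116     ]
 [ 0.42420517 -0.33533089  0.116     ]]
0.10343911879770666 -15.491999782964886 0.022566288821060366
origin from back [ 0.47381048 -0.36187667] front [ 0.47230631 -0.36145975]
[[ 0.54314254 -0.32950139  0.006     ]
 [ 0.51698629 -0.42494616  0.006     ]
 [ 0.39278881 -0.39093704  0.006     ]
 [ 0.41891165 -0.2947865   0.006     ]] [ 0.46795732 -0.36004277  0.006     ]
-15.463311566092331 0.12887944902865733
```

Nozzle end faces away from the base (319,112), handle centreline u=321, cradle square to the gripper. Going to the grasp.

Run:
```python
from h import *
plan([0.4715,-0.361,0.085],74.5)
```

```text
shift [214.4  -1.4   9. ] turn -0.5684371433544584 now y-ang -106.07 q6 158.8 p [ 0.4801 -0.365   0.2994]
```

```bash
python3 -m jog '0 0 0 -10;0 0 0 -20;0 0 0 -30;0 0 0 -40;0 0 0 -50;0 0 0 -60;0 0 0 -70;0 0 0 -80'
python3 -m jog '0 0 0 -10;0 0 0 -20;0 0 0 -30;0 0 0 -40;0 0 0 -50;0 0 0 -60;0 0 0 -70;0 0 0 -80'
python3 -m jog '0 0 0 -10;0 0 0 -20.5;0 0 0 -20.5;0 0 0 -20.5;0 0 0 -20.5;0 0 0 -20.5;0 0 0 -20.5;0 0 0 -20.5'
python3 - <<'E'
from h import *
plan([0.4715,-0.361,0.085],74.5)
E
```

```text
time: 2.2
ee_pos: [0.4781, -0.3662, 0.3004]
tcp_rot: [-64.4, 90.0, 179.7]
wrist_force: [-0.6, 0.5, 0.7]
opening: 0.0854
time: 3.2
ee_pos: [0.4781, -0.3662, 0.3004]
tcp_rot: [-138.6, 90.0, -174.6]
wrist_force: [-0.1, 0.0, 0.8]
opening: 0.0855
time: 4.2
ee_pos: [0.4795, -0.3654, 0.3003]
tcp_rot: [176.8, 90.0, 161.1]
wrist_force: [-0.3, 0.9, 0.8]
opening: 0.0852
shift [215.3   2.1  -8.9] turn -0.18415248077887725 now y-ang 74.32 q6 -21.6 p [ 0.4795 -0.3654  0.3003]
```

```bash
python3 -m jog '40 2 -9 0;80 2 -9 0;120 2 -9 0;150 2 -9 0;175 2 -9 0;195 2 -9 0;208 2 -9 0;215 2 -9 0' 1 60
python3 -m jog '0 0 0 0;0 0 0 0;0 0 0 0;0 0 0 0;0 0 0 0;0 0 0 0;0 0 0 0;0 0 0 0' 0 60
python3 - <<'E'
from h import *
p,R,o=pose();print(p,o["wrist_force"],o["opening"])
E
```

```text
time: 5.2
ee_pos: [0.4713, -0.361, 0.0848]
tcp_rot: [157.2, 90.0, 141.6]
wrist_force: [0.0, -0.1, 0.3]
opening: 0.0854
time: 6.2
ee_pos: [0.4716, -0.3614, 0.086]
tcp_rot: [-23.8, 89.9, -39.4]
wrist_force: [-0.5, -0.5, 5.7]
opening: 0.0231
[ 0.47163948 -0.36137181  0.08602422] [-0.48516751 -0.48460886  5.70768755] 0.02313584515447483
```

```bash
python3 -m jog '-3 0 0 0;-10 0 0 0;-25 0 0 0;-50 0 0 0;-80 0 0 0;-120 0 0 0;-150 0 0 0;-175 0 0 0'
python3 - <<'E'
from h import *
p,R,o=pose();print(p,o["wrist_force"],o["opening"],o["torque"])
plan([0.64,-0.03,0.26],89)
E
```

```text
time: 7.2
ee_pos: [0.4714, -0.3611, 0.2628]
tcp_rot: [-21.6, 89.9, -37.3]
wrist_force: [-0.8, -0.7, -0.6]
opening: 0.0233
[ 0.47140059 -0.3611111   0.26280205] [-0.75161024 -0.73707539 -0.62120014] 0.02327767834407576 [ 0.0273155  -0.05208088  0.03223933]
shift [  2.7 364.3  72.9] turn -14.670126648820357 now y-ang 74.33 q6 -21.8 p [ 0.4714 -0.3611  0.2628]
```

```bash
python3 -m jog '0 30 8 0;0 75 18 -2;0 130 30 -5;0 185 42 -8;0 240 54 -11;0 290 64 -14;0 335 70 -14.7;0 364 73 -14.7'
python3 -m jog '0 0 0 0;0 0 0 0;0 0 0 0;0 0 0 0;0 0 0 0;0 0 0 0;0 0 0 0;0 0 0 0'
python3 - <<'E'
from h import *
import pickle
p,R,o=pose(); print(p,o["tcp_rot"])
c=cap("wrist"); pickle.dump(c,open("w2.pkl","wb")); save(np.clip(c["color"]*1.6,0,255).astype(np.uint8),"w2.png")
E
```

```text
time: 8.2
ee_pos: [0.6405, -0.0282, 0.261]
tcp_rot: [23.2, 90.0, 22.3]
wrist_force: [0.0, -0.8, -0.5]
opening: 0.0233
time: 9.2
ee_pos: [0.64, -0.0303, 0.2602]
tcp_rot: [160.8, 90.0, 159.8]
wrist_force: [-0.0, 0.7, -1.6]
opening: 0.0234
[ 0.6399885  -0.03032806  0.26023678] [160.77000936  89.99552768 159.79889084]
```

View pics/w2.png

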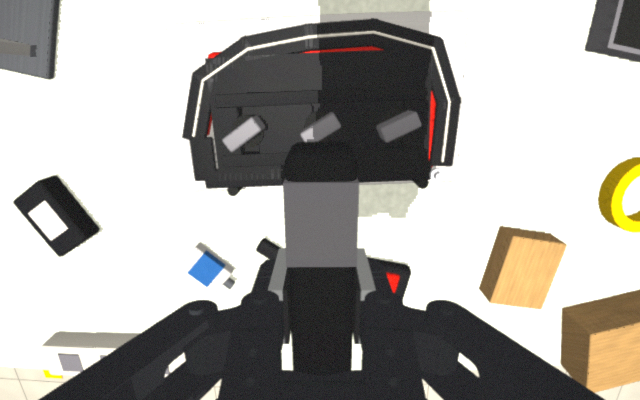

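The whole seam is visible: start near (447,162) beside the boss at (435,172), finish near (194,135). All three plugs are there, at (243,133), (321,130), (399,126). Next, a zoom for the corners.

Run:
```python
from h import *
import pickle
c=pickle.load(open("w2.pkl","rb"))
a=cv2.resize(c["color"][15:205,175:470],None,fx=2.7,fy=2.7,interpolation=cv2.INTER_CUBIC)
save(a,"w2z.png")
```

```text
(no output)
```

View pics/w2z.png

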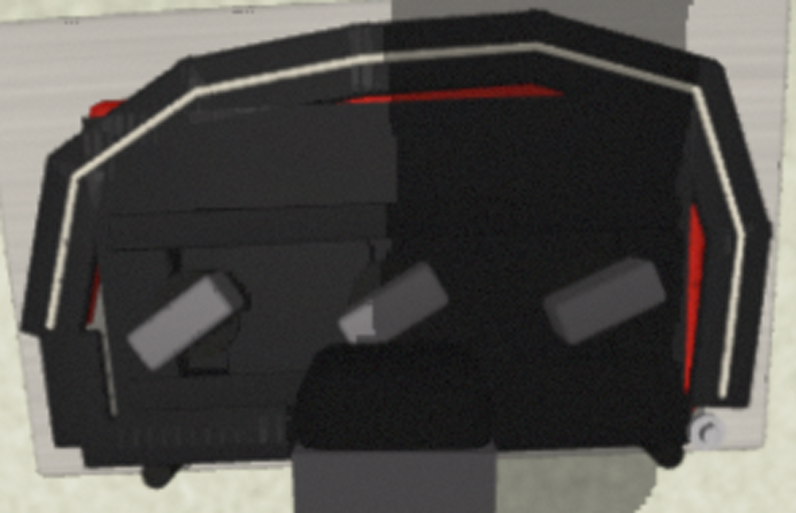

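Run:
```python
from h import *
import pickle
def refine(c,uv,sc):
    g=cv2.GaussianBlur(c["color"].min(2).astype(np.float32),(0,0),0.7)
    uv=np.array(uv,float); L=[]
    for a,b in zip(uv[:-1],uv[1:]):
        d=(b-a)/np.linalg.norm(b-a); n=np.array([-d[1],d[0]]); pts=[]
        for s in np.linspace(.12,.88,30):
            q=a+s*(b-a); t=np.arange(-sc,sc+.01,.2); S=q+t[:,None]*n
            v=cv2.remap(g,S[:,0].astype(np.float32),S[:,1].astype(np.float32),cv2.INTER_LINEAR).ravel()
            if v.max()-np.median(v)<12: continue
            w=np.clip(v-(v.max()+np.median(v))/2,0,None); pts.append(q+n*(w@t)/w.sum())
        pts=np.array(pts,np.float32); vx,vy,x,y=cv2.fitLine(pts,cv2.DIST_HUBER,0,.01,.01).ravel(); L.append(np.cross([x,y,1],[x+vx*50,y+vy*50,1]))
    P=[]
    for i in range(8):
        if i==0 or i==7:
            l=L[0] if i==0 else L[6]; q=uv[i]; n=l[:2]; P.append(q-n*(n@q+l[2])/(n@n))
        else: r=np.cross(L[i-1],L[i]); P.append(r[:2]/r[2])
    return np.array(P)
c=pickle.load(open("w2.pkl","rb"))
z=np.array([(723,397),(741,235),(696,90),(538,46),(365,59),(196,92),(75,178),(50,327)])/2.7+[175,15]
P=refine(c,z,4); W=onz(c,P,.046)
t=pickle.load(open("top.pkl","rb"))
z=np.array([(115,107),(108,240),(155,347),(290,380),(410,370),(540,350),(640,285),(668,175)])/5.7+[262,168]
uv=proj(t,W); P2=refine(t,uv,3); W2=onz(t,P2,.046)
print(np.c_[W[:,:2],W2[:,:2]].round(4)); np.save("seam.npy",W)
print(np.linalg.norm(np.diff(W[:,:2],axis=0),axis=1))
boss=onz(c,[[708/2.7+175,431/2.7+15]],.056); print("boss",boss)
pl=np.array([[180,327],[395,303],[607,305]])/2.7+[175,15]
pw=onz(c,pl,.0985); print("plugs",pw)
# plate corner-based from w2: fit lamp frame from plugs+boss
A=np.array([[18,-72],[18,-4],[18,64],[72,112]])/1000; B=np.r_[pw[[0,1,2],:2],boss[:,:2]]
a=A-A.mean(0); b=B-B.mean(0); th=np.arctan2((a[:,0]*b[:,1]-a[:,1]*b[:,0]).sum(),(a*b).sum())
Rm=np.array([[np.cos(th),-np.sin(th)],[np.sin(th),np.cos(th)]]); o=B.mean(0)-Rm@A.mean(0)
print("yaw",np.degrees(th),"o",o,"res",(A@Rm.T+o-B).round(4)); print(((W[:,:2]-o)@Rm*1000).round(1))
```

```text
[[ 0.6378  0.0926  0.6378  0.0922]
 [ 0.5778  0.0951  0.5783  0.0963]
 [ 0.5284  0.076   0.5272  0.0765]
 [ 0.5137  0.0197  0.5127  0.0218]
 [ 0.5171 -0.04    0.5154 -0.0354]
 [ 0.5264 -0.0983  0.525  -0.0973]
 [ 0.5536 -0.1439  0.5523 -0.1435]
 [ 0.6071 -0.1589  0.6071 -0.1586]]
[0.06007216 0.05297683 0.05820871 0.05973534 0.05909293 0.05303831
 0.0555188 ]
boss [[0.64861587 0.08522074 0.056     ]]
plugs [[ 0.60213366 -0.09782315  0.0985    ]
 [ 0.59601785 -0.03004326  0.0985    ]
 [ 0.59755846  0.03624476  0.0985    ]]
yaw 1.7426778068237743 o [ 0.5803563 -0.0275466] res [[-0.0016 -0.0011]
 [ 0.0025 -0.001 ]
 [-0.0012  0.0007]
 [ 0.0003  0.0014]]
[[  61.1  118.3]
 [   1.1  122.7]
 [ -48.8  105.1]
 [ -65.2   49.2]
 [ -63.6  -10.5]
 [ -56.1  -69.1]
 [ -30.2 -115.4]
 [  22.7 -132.1]]
```

Two views agree to about 1 mm, so the seam is known. I'll put the tip about 12 mm over the start and check it from both fixed cameras.

Run:
```python
from h import *
plan([0.573,0.0936,0.129],89)
```

```text
shift [131.3 122.8 -69.1] turn 0.027910753577657488 now y-ang 89.03 q6 -1.7 p [ 0.64   -0.0303  0.2603]
```

```bash
python3 -m jog '0 20 -10 0;0 50 -30 0;0 80 -45 0;0 105 -60 0;10 123 -69 0;25 123 -69 0;45 123 -69 0;60 123 -69 0'
python3 -m jog '14 0 0 0;26 0 0 0;38 0 0 0;48 0 0 0;56 0 0 0;63 0 0 0;68 0 0 0;71 0 0 0'
python3 - <<'E'
from h import *
import pickle
p,R,o=pose(); print(p,o["q"].round(1))
t=cap("top"); s=cap("scene"); pickle.dump((t,s,p,R),open("tip1.pkl","wb"))
tip=p+np.array([.065,-.001,-.07])
ut=proj(t,tip)[0]; us=proj(s,tip)[0]; print(ut,us)
def crop(c,u,n=28):
    x,y=u.astype(int); return cv2.resize(c["color"][y-n:y+n,x-n:x+n],(392,392),interpolation=cv2.INTER_CUBIC)
save(np.clip(np.hstack([crop(t,ut),crop(s,us)])*1.8,0,255).astype(np.uint8),"tip1.png")
E
```

```text
time: 10.25
ee_pos: [0.5724, 0.0946, 0.1996]
tcp_rot: [160.3, 90.0, 159.4]
wrist_force: [-1.1, -0.2, -0.6]
opening: 0.0233
time: 11.25
ee_pos: [0.5731, 0.0938, 0.1291]
tcp_rot: [112.6, 90.0, 111.6]
wrist_force: [-0.3, 0.2, -0.7]
opening: 0.0231
[0.57307631 0.09383314 0.12908156] [ 9.3  8.3  2.5 84.1  0.  10.3]
[281.53520904 185.12773301] [334.09570178 232.62466046]
```

View pics/tip1.png

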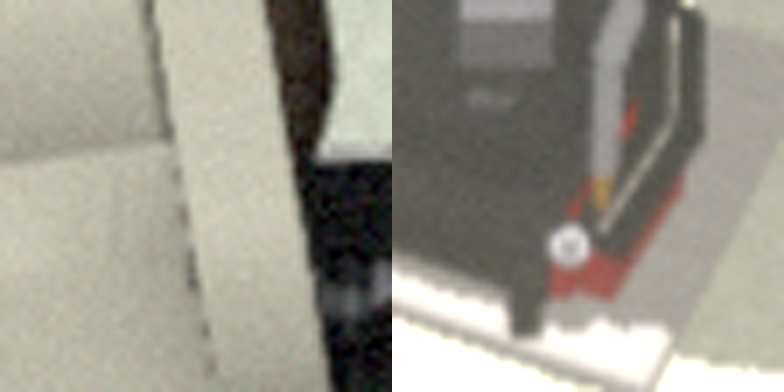

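Run:
```python
from h import *
import pickle
t,s,p,R=pickle.load(open("tip1.pkl","rb")); W=np.load("seam.npy")
print("seam",proj(s,W).round(1)[:3]); print("boss",proj(s,[[.6486,.0852,.056]]))
b=p+np.array([.065,-.001,-.07])
for d in np.eye(3)*.005: print(d,(proj(s,b+d)-proj(s,b)).round(2))
x0,y0=318,214
c=s["color"][y0:y0+46,x0:x0+40]; save(cv2.resize(np.clip(c*1.8,0,255).astype(np.uint8),(640,736)[::1],interpolation=cv2.INTER_NEAREST)[:600],"tip1s.png")
g=s["color"].astype(int); m=(g[...,0]-g[...,2]>35)&(g[...,1]-g[...,2]>15)
ys,xs=np.nonzero(m[215:245,325:345]); print(list(zip(xs+325,ys+215)))
```

```text
seam [[333.8 236.1]
 [344.2 220.3]
 [344.7 205.7]]
boss [[329.38786887 235.40624842]]
[0.005 0.    0.   ] [[-0.83  1.4 ]]
[0.    0.005 0.   ] [[1.91 0.67]]
[0.    0.    0.005] [[ 0.08 -1.4 ]]
[(np.int64(335), np.int64(230)), (np.int64(336), np.int64(230)), (np.int64(335), np.int64(231)), (np.int64(336), np.int64(231)), (np.int64(335), np.int64(232))]
```

View pics/tip1s.png

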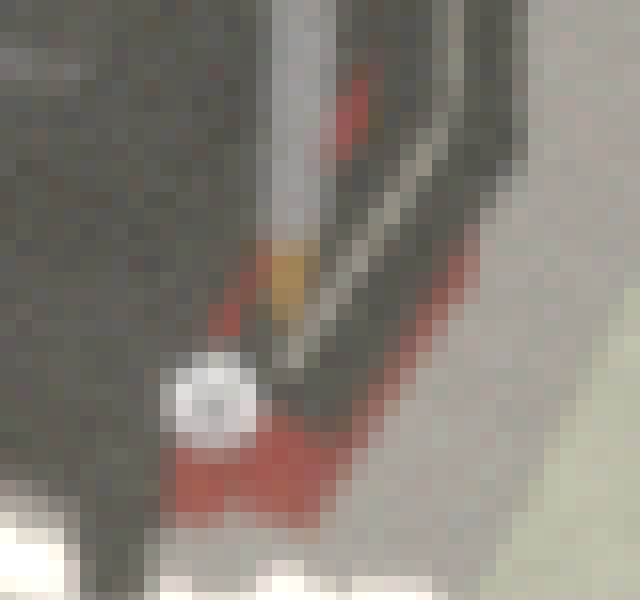

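Scene crop: the orange nozzle tip is at about (335.5,233) and the seam end at (335.8,236.4). Relative to each other they match the prediction within about 1.5 mm. Lowering slowly to about 3 mm above for a closer check.

```bash
python3 -m jog '1.5 0 0 0;3 0 0 0;4.5 0 0 0;6 0 0 0;7.5 0 0 0;9 0 0 0;10 0 0 0;10 0 0 0'
python3 - <<'E'
from h import *
p,R,o=pose(); print(p,o["wrist_force"])
s=cap("scene"); g=s["color"].astype(int); m=(g[...,0]-g[...,2]>30)&(g[...,1]-g[...,2]>12)
ys,xs=np.nonzero(m[215:245,325:345]); print(xs.mean()+325,ys.mean()+215,ys.max()+215,proj(s,p+[.065,-.001,-.07]))
x0,y0=318,214
save(cv2.resize(np.clip(s["color"][y0:y0+36,x0:x0+40]*1.8,0,255).astype(np.uint8),(640,576),interpolation=cv2.INTER_NEAREST),"tip2s.png")
E
```

```text
time: 12.35
ee_pos: [0.5731, 0.0938, 0.1192]
tcp_rot: [-175.6, 90.0, -176.6]
wrist_force: [0.3, 0.4, -0.9]
opening: 0.0231
[0.57305264 0.09381094 0.119196  ] [ 0.32678502  0.41048468 -0.923679  ]
335.42857142857144 234.28571428571428 236 [[333.93743049 235.34585998]]
```

View pics/tip2s.png

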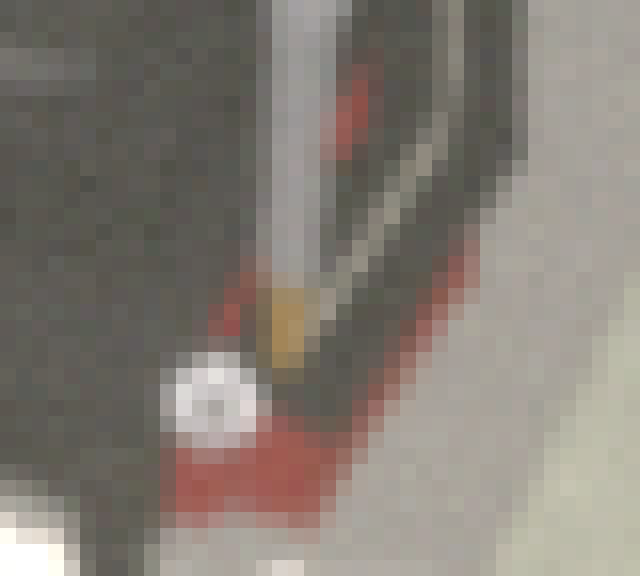

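```bash
python3 -m jog '0.3 0.2 0 0;0.6 0.4 0 0;0.9 0.6 0 0;1.2 0.8 0 0;1.5 0.8 0 0;1.5 0.8 0 0;1.5 0.8 0 0;1.5 0.8 0 0'
python3 -m jog '0.2 0 0 0;0.4 0 0 0;0.6 0 0 0;0.8 0 0 0;1 0 0 0;1 0 0 0;1 0 0 0;1 0 0 0'
python3 - <<'E'
from h import *
W=np.load("seam.npy"); 
p,R,o=pose();print(p,o["wrist_force"],o["torque"])
D=(W-W[0])*1000; print(R.round(4)); T=D@R; T[:,0]=0
L=np.r_[0,np.cumsum(np.linalg.norm(np.diff(T,axis=0),axis=1))]
print(L.round(1))
for a,b in zip(T[:-1],T[1:]): 
    d=(b-a)[1:]; n=np.linalg.norm(d); print((d).round(1), n.round(1),"per 2.5mm",(d/n*2.5).round(3))
E
```

```text
time: 13.4
ee_pos: [0.5731, 0.0946, 0.1178]
tcp_rot: [80.9, 90.0, 79.9]
wrist_force: [-0.6, 0.6, -2.2]
opening: 0.0229
time: 14.4
ee_pos: [0.5731, 0.0946, 0.1169]
tcp_rot: [13.8, 90.0, 12.8]
wrist_force: [-1.6, -0.7, 1.8]
opening: 0.0237
[0.57307571 0.09458945 0.11693583] [-1.56389219 -0.70843004  1.77864833] [ 0.00987415  0.36547422 -0.03376832]
[[ 1.000e-04  1.700e-02  9.999e-01]
 [ 0.000e+00  9.999e-01 -1.700e-02]
 [-1.000e+00  0.000e+00  1.000e-04]]
[  0.   60.1 113.  171.3 231.  290.1 343.1 398.6]
[  1.5 -60.1] 60.1 per 2.5mm [ 0.064 -2.499]
[-20.  -49.1] 53.0 per 2.5mm [-0.943 -2.315]
[-56.6 -13.7] 58.2 per 2.5mm [-2.43  -0.589]
[-59.6   4.4] 59.7 per 2.5mm [-2.493  0.182]
[-58.2  10.3] 59.1 per 2.5mm [-2.461  0.438]
[-45.1  28. ] 53.0 per 2.5mm [-2.124  1.319]
[-14.2  53.7] 55.5 per 2.5mm [-0.637  2.417]
```

Contact just shows: torque rises to 0.37 N m with the tip nominally 0.7 mm above 46. I'll raise it 1.3 mm and trace the first segment.

```bash
python3 -m jog '-0.5 0 0 0;-1 0 0 0;-1.3 0 0 0;-1.3 0 0 0;-1.3 0 0 0;-1.3 0 0 0;-1.3 0 0 0;-1.3 0 0 0'
python3 -c "
from h import *
p,R,o=pose();print(p,o['wrist_force'],o['torque'])"
python3 -m jog '0 0.1 -2.5 0;0 0.2 -5 0;0 0.3 -7.5 0;0 0.4 -10 0;0 0.5 -12.5 0;0 0.6 -15 0;0 0.7 -17.5 0;0 0.8 -20 0'
python3 -m jog '0 0.1 -2.5 0;0 0.2 -5 0;0 0.3 -7.5 0;0 0.4 -10 0;0 0.5 -12.5 0;0 0.6 -15 0;0 0.7 -17.5 0;0 0.8 -20 0'
python3 -m jog '0 0.1 -2.5 0;0 0.2 -5 0;0 0.3 -7.5 0;0 0.4 -10 0;0 0.5 -12.5 0;0 0.6 -15 0;0 0.7 -17.5 0;0 0.8 -20 0'
python3 - <<'E'
from h import *
p,R,o=pose();print(p,o["wrist_force"],o["torque"])
s=cap("scene"); save(cv2.resize(np.clip(s["color"][184:236,312:372]*1.8,0,255).astype(np.uint8),(690,598),interpolation=cv2.INTER_NEAREST),"tip3s.png")
E
```

```text
time: 15.4
ee_pos: [0.5731, 0.0946, 0.1181]
tcp_rot: [33.2, 90.0, 32.2]
wrist_force: [0.7, -0.4, -1.2]
opening: 0.023
[0.57310108 0.09460559 0.11809531] [ 0.66932549 -0.3821632  -1.20684932] [ 0.01753323  0.01961241 -0.05833808]
time: 16.4
ee_pos: [0.553, 0.0957, 0.1181]
tcp_rot: [33.0, 90.0, 32.0]
wrist_force: [-0.4, -0.0, -1.3]
opening: 0.0232
time: 17.4
ee_pos: [0.533, 0.0969, 0.1181]
tcp_rot: [173.3, 90.0, 172.3]
wrist_force: [0.5, 0.1, -1.5]
opening: 0.0231
time: 18.4
ee_pos: [0.513, 0.098, 0.1181]
tcp_rot: [-100.5, 90.0, -101.5]
wrist_force: [-0.1, 0.1, -1.1]
opening: 0.0233
[0.51297652 0.09802609 0.11807361] [-0.13236477  0.13052977 -1.07420174] [0.04948965 0.00543299 0.0137154 ]
```

View pics/tip3s.png

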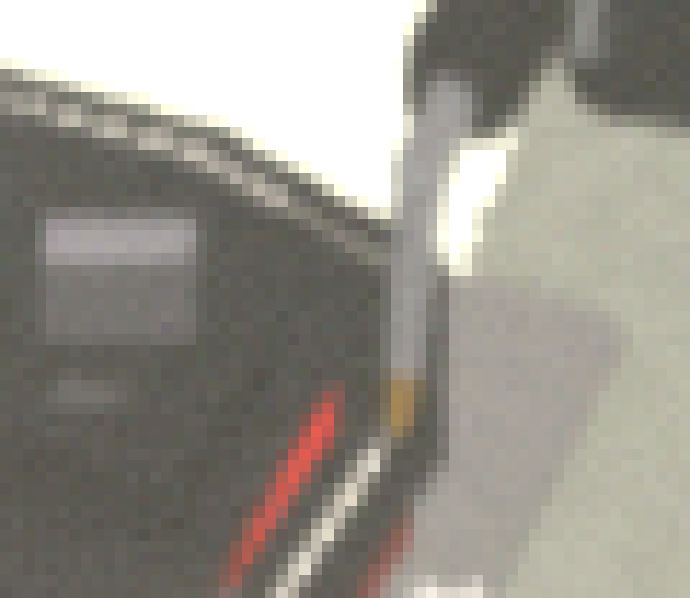

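Tip sits at the seam's first corner (pixel about (346.9,221) against the corner's (346.3,221)), within about 1 mm. Continuing.

```bash
python3 -m jog '0 -0.9 -2.1 0;0 -1.8 -4.2 0;0 -2.6 -6.2 0;0 -3.5 -8.3 0;0 -4.4 -10.4 0;0 -5.3 -12.5 0;0 -6.1 -14.6 0;0 -7 -16.6 0'
python3 -m jog '0 -0.9 -2.1 0;0 -1.8 -4.2 0;0 -2.6 -6.2 0;0 -3.5 -8.3 0;0 -4.4 -10.4 0;0 -5.3 -12.5 0;0 -6.1 -14.6 0;0 -7 -16.6 0'
python3 -m jog '0 -0.9 -2.1 0;0 -1.8 -4.2 0;0 -2.6 -6.2 0;0 -3.5 -8.3 0;0 -4.4 -10.4 0;0 -5.3 -12.5 0;0 -6.1 -14.6 0;0 -7 -16.7 0'
python3 -m jog '0 -2.3 -0.6 0;0 -4.7 -1.1 0;0 -7 -1.7 0;0 -9.4 -2.3 0;0 -11.7 -2.8 0;0 -14 -3.4 0;0 -16.4 -4 0;0 -18.7 -4.5 0'
python3 -m jog '0 -2.3 -0.6 0;0 -4.7 -1.1 0;0 -7 -1.7 0;0 -9.4 -2.3 0;0 -11.7 -2.8 0;0 -14 -3.4 0;0 -16.4 -4 0;0 -18.7 -4.5 0'
python3 -m jog '0 -2.3 -0.6 0;0 -4.7 -1.1 0;0 -7 -1.7 0;0 -9.4 -2.3 0;0 -11.7 -2.8 0;0 -14 -3.4 0;0 -16.4 -4 0;0 -18.7 -4.6 0'
python3 - <<'E'
from h import *
p,R,o=pose();print(p,o["wrist_force"],o["torque"],"tip",p+[.065,-.001,-.07])
s=cap("scene"); u=proj(s,p+[.065,-.001,-.07])[0]; print(u)
save(cv2.resize(np.clip(s["color"][180:220,290:350]*1.8,0,255).astype(np.uint8),(780,520),interpolation=cv2.INTER_NEAREST),"tip4s.png")
E
```

```text
time: 19.45
ee_pos: [0.4963, 0.0913, 0.1181]
tcp_rot: [51.1, 90.0, 50.1]
wrist_force: [0.3, 0.5, -1.0]
opening: 0.0229
time: 20.45
ee_pos: [0.4796, 0.0845, 0.1181]
tcp_rot: [-106.6, 90.0, -107.5]
wrist_force: [0.6, -0.6, -1.6]
opening: 0.0231
time: 21.45
ee_pos: [0.4628, 0.0778, 0.1181]
tcp_rot: [11.0, 90.0, 10.0]
wrist_force: [-0.5, -0.5, -0.8]
opening: 0.0232
time: 22.45
ee_pos: [0.458, 0.0591, 0.1181]
tcp_rot: [51.7, 90.0, 50.7]
wrist_force: [-0.8, -0.2, -1.1]
opening: 0.0235
time: 23.45
ee_pos: [0.4532, 0.0405, 0.1181]
tcp_rot: [27.7, 90.0, 26.7]
wrist_force: [0.5, 0.7, -0.4]
opening: 0.0232
time: 24.45
ee_pos: [0.4483, 0.0218, 0.1181]
tcp_rot: [-96.8, 90.0, -97.8]
wrist_force: [-0.4, 0.0, -1.7]
opening: 0.0228
[0.44830055 0.02183512 0.11809207] [-0.37416799  0.00776751 -1.66489226] [ 0.01692669 -0.00381437 -0.01376904] tip [0.51330055 0.02083512 0.04809207]
[327.85994602 195.41738626]
```

View pics/tip4s.png

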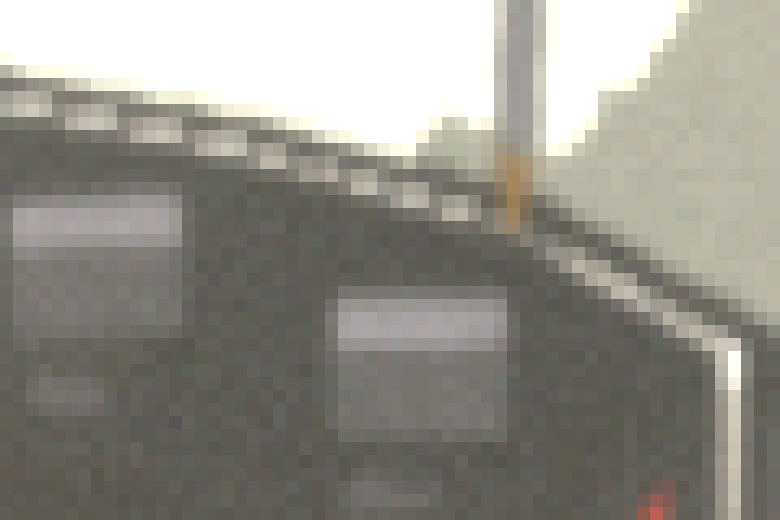

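The tip is on the bead, bottom at crop (515,228) with the bead there at about row 228. Continuing to the finish.

```bash
python3 -m jog '0 -2.4 0.2 0;0 -4.9 0.3 0;0 -7.3 0.5 0;0 -9.8 0.7 0;0 -12.2 0.9 0;0 -14.7 1 0;0 -17.1 1.2 0;0 -19.5 1.4 0'
python3 -m jog '0 -2.4 0.2 0;0 -4.9 0.3 0;0 -7.3 0.5 0;0 -9.8 0.7 0;0 -12.2 0.9 0;0 -14.7 1 0;0 -17.1 1.2 0;0 -19.6 1.4 0'
python3 -m jog '0 -2.4 0.2 0;0 -4.9 0.3 0;0 -7.3 0.5 0;0 -9.8 0.7 0;0 -12.2 0.9 0;0 -14.7 1 0;0 -17.1 1.2 0;0 -19.5 1.4 0'
python3 -m jog '0 -2.5 0.4 0;0 -4.9 0.9 0;0 -7.4 1.3 0;0 -9.9 1.7 0;0 -12.3 2.2 0;0 -14.8 2.6 0;0 -17.2 3 0;0 -19.7 3.5 0'
python3 -m jog '0 -2.5 0.4 0;0 -4.9 0.9 0;0 -7.4 1.3 0;0 -9.9 1.7 0;0 -12.3 2.2 0;0 -14.8 2.6 0;0 -17.2 3 0;0 -19.7 3.5 0'
python3 -m jog '0 -2.5 0.4 0;0 -4.9 0.9 0;0 -7.4 1.3 0;0 -9.9 1.7 0;0 -12.3 2.2 0;0 -14.8 2.6 0;0 -17.2 3 0;0 -19.7 3.5 0'
python3 -m jog '0 -1.9 1.2 0;0 -3.8 2.3 0;0 -5.7 3.5 0;0 -7.6 4.7 0;0 -9.5 5.9 0;0 -11.3 7 0;0 -13.2 8.2 0;0 -15.1 9.4 0'
python3 -m jog '0 -1.9 1.2 0;0 -3.8 2.3 0;0 -5.7 3.5 0;0 -7.6 4.7 0;0 -9.5 5.9 0;0 -11.3 7 0;0 -13.2 8.2 0;0 -15.1 9.4 0'
python3 -m jog '0 -1.9 1.2 0;0 -3.8 2.3 0;0 -5.7 3.5 0;0 -7.6 4.7 0;0 -9.5 5.9 0;0 -11.3 7 0;0 -13.2 8.2 0;0 -15.1 9.4 0'
python3 -m jog '0 -0.6 2.3 0;0 -1.2 4.5 0;0 -1.8 6.8 0;0 -2.4 9.1 0;0 -3 11.3 0;0 -3.6 13.6 0;0 -4.1 15.9 0;0 -4.7 18.1 0'
python3 -m jog '0 -0.6 2.3 0;0 -1.2 4.5 0;0 -1.8 6.8 0;0 -2.4 9.1 0;0 -3 11.3 0;0 -3.6 13.6 0;0 -4.1 15.9 0;0 -4.7 18.1 0'
python3 -m jog '0 -0.6 2.3 0;0 -1.2 4.5 0;0 -1.8 6.8 0;0 -2.4 9.1 0;0 -3 11.3 0;0 -3.6 13.6 0;0 -4.1 15.9 0;0 -4.8 18.2 0'
python3 - <<'E'
from h import *
p,R,o=pose();print(p,o["wrist_force"],o["torque"],"tip",p+[.065,-.001,-.07])
E
```

```text
time: 25.5
ee_pos: [0.4494, 0.0023, 0.1181]
tcp_rot: [-18.1, 90.0, -19.1]
wrist_force: [0.1, -0.3, -2.1]
opening: 0.0233
time: 26.5
ee_pos: [0.4505, -0.0173, 0.1181]
tcp_rot: [-10.7, 90.0, -11.7]
wrist_force: [0.1, 0.3, -1.6]
opening: 0.0233
time: 27.5
ee_pos: [0.4516, -0.0368, 0.1181]
tcp_rot: [-75.4, 90.0, -76.4]
wrist_force: [-0.2, 0.6, -1.9]
opening: 0.0231
time: 28.5
ee_pos: [0.4547, -0.0566, 0.1181]
tcp_rot: [148.7, 90.0, 147.7]
wrist_force: [-0.3, 0.0, -1.6]
opening: 0.0228
time: 29.5
ee_pos: [0.4579, -0.0763, 0.1181]
tcp_rot: [120.1, 90.0, 119.2]
wrist_force: [0.0, -0.6, -0.8]
opening: 0.0232
time: 30.5
ee_pos: [0.4611, -0.0961, 0.1181]
tcp_rot: [-127.7, 90.0, -128.6]
wrist_force: [-0.6, 0.4, -1.1]
opening: 0.0229
time: 31.5
ee_pos: [0.4703, -0.1113, 0.1181]
tcp_rot: [21.7, 90.0, 20.7]
wrist_force: [-0.6, 0.4, -1.4]
opening: 0.0231
time: 32.5
ee_pos: [0.4794, -0.1266, 0.1181]
tcp_rot: [153.0, 90.0, 152.1]
wrist_force: [-0.2, 0.6, -1.5]
opening: 0.0236
time: 33.5
ee_pos: [0.4885, -0.1418, 0.1181]
tcp_rot: [132.6, 90.0, 131.7]
wrist_force: [-0.7, -0.1, 0.0]
opening: 0.0229
time: 34.5
ee_pos: [0.5066, -0.1467, 0.1181]
tcp_rot: [-175.6, 90.0, -176.6]
wrist_force: [-0.1, -0.5, -0.4]
opening: 0.0229
time: 35.5
ee_pos: [0.5247, -0.1518, 0.1181]
tcp_rot: [69.9, 90.0, 68.9]
wrist_force: [-0.3, 0.6, -2.1]
opening: 0.023
time: 36.5
ee_pos: [0.5428, -0.1569, 0.1181]
tcp_rot: [20.8, 90.0, 19.9]
wrist_force: [-0.9, 0.1, -0.7]
opening: 0.0233
[ 0.54278396 -0.15686108  0.11808005] [-0.87074918  0.14496776 -0.71563272] [-0.00145771  0.01563717  0.00621658] tip [ 0.60778396 -0.15786108  0.04808005]
```

Seam finished at (0.608,-0.158). Rising slowly and taking the wand back.

```bash
python3 -m jog '-2 0 0 0;-5 0 0 0;-8 0 0 0;-11 0 0 0;-14 0 0 0;-17 0 0 0;-20 0 0 0;-23 0 0 0'
python3 -m jog '-5 0 0 0;-15 0 0 0;-30 0 0 0;-50 0 0 0;-75 0 0 0;-97 0 0 0;-112 0 0 0;-119 0 0 0'
python3 -c "
from h import *
plan([.4714,-.3611,.26],74.33)"
```

```text
time: 37.5
ee_pos: [0.5426, -0.1568, 0.1413]
tcp_rot: [22.9, 90.0, 21.9]
wrist_force: [-0.4, -0.7, -2.6]
opening: 0.0228
time: 38.5
ee_pos: [0.5429, -0.1569, 0.2613]
tcp_rot: [-17.1, 89.9, -18.1]
wrist_force: [-0.4, 0.3, -1.5]
opening: 0.023
shift [   1.3 -205.4  -68. ] turn 14.695619882033242 now y-ang 89.03 q6 -15.1 p [ 0.5429 -0.1569  0.2613]
```

```bash
python3 -m jog '0 -25 -8 2;0 -65 -20 5;0 -105 -34 9;0 -145 -48 12;0 -180 -60 14.7;0 -198 -66 14.7;0 -205.4 -68 14.7;0 -205.4 -68 14.7'
python3 -m jog '0 0 0 0;0 0 0 0;0 0 0 0;0 0 0 0;0 0 0 0;0 0 0 0;0 0 0 0;0 0 0 0'
python3 -c "
from h import *
plan([.4714,-.3611,.085],74.33)"
```

```text
time: 39.5
ee_pos: [0.4714, -0.3607, 0.2599]
tcp_rot: [131.8, 90.0, 116.2]
wrist_force: [-0.7, 0.2, -0.9]
opening: 0.0228
time: 40.5
ee_pos: [0.4711, -0.3611, 0.2601]
tcp_rot: [-179.7, 90.0, 164.6]
wrist_force: [0.5, 0.2, -1.4]
opening: 0.023
shift [175.1   0.    0.3] turn -0.004397683047059786 now y-ang 74.33 q6 -21.8 p [ 0.4711 -0.3611  0.2601]
```

```bash
python3 -m jog '20 0 0.3 0;50 0 0.3 0;85 0 0.3 0;115 0 0.3 0;138 0 0.3 0;152 0 0.3 0;160 0 0.3 0;165 0 0.3 0'
python3 -m jog '2 0 0 0;4 0 0 0;6 0 0 0;8 0 0 0;9 0 0 0;9.5 0 0 0;9.5 0 0 0;9.5 0 0 0'
python3 -c "
from h import *
p,R,o=pose();print(p,o['wrist_force'],o['torque'])"
```

```text
time: 41.5
ee_pos: [0.4716, -0.3613, 0.0953]
tcp_rot: [-21.4, 90.0, -37.1]
wrist_force: [-0.3, 0.0, -2.2]
opening: 0.0232
time: 42.5
ee_pos: [0.4714, -0.3611, 0.086]
tcp_rot: [-21.4, 90.0, -37.1]
wrist_force: [-2.8, 1.8, 5.8]
opening: 0.0231
[ 0.47140368 -0.36109274  0.08602257] [-2.80497597  1.79796485  5.84991295] [ 0.37298688  0.47747014 -0.03258031]
```

```bash
python3 -m jog '0 0 0 0;0 0 0 0;0 0 0 0;0 0 0 0;0 0 0 0;0 0 0 0;0 0 0 0;0 0 0 0' 1 60
python3 -m jog '-10 0 0 0;-30 0 0 0;-60 0 0 0;-100 0 0 0;-140 0 0 0;-180 0 0 0;-205 0 0 0;-215 0 0 0' 1 25
python3 - <<'E'
from h import *
import pickle
p,R,o=pose();print(p,o['wrist_force'])
c=cap("wrist"); t=cap("top"); pickle.dump((c,t),open("c3.pkl","wb"))
print(proj(c,[.4715,-.361,.116]))
save(np.clip(np.vstack([c["color"][:300],t["color"][150:350,:]])*1.5,0,255).astype(np.uint8),"c3.png")
plan([0.60,0.036,0.20],89)
E
```

```text
time: 43.5
ee_pos: [0.4715, -0.3611, 0.0856]
tcp_rot: [-7.6, 90.0, -23.3]
wrist_force: [0.9, 0.6, 0.3]
opening: 0.085
time: 44.5
ee_pos: [0.4716, -0.3613, 0.3027]
tcp_rot: [-21.6, 89.8, -37.3]
wrist_force: [0.3, -0.2, -0.4]
opening: 0.0855
[ 0.4716494  -0.36128245  0.30274583] [ 0.25330349 -0.21810423 -0.39796117]
[[321.93643519 170.92950105]]
shift [101.2 417.2  16.1] turn -14.673366681668924 now y-ang 74.33 q6 -21.8 p [ 0.4716 -0.3613  0.3014]
```

View pics/c3.png

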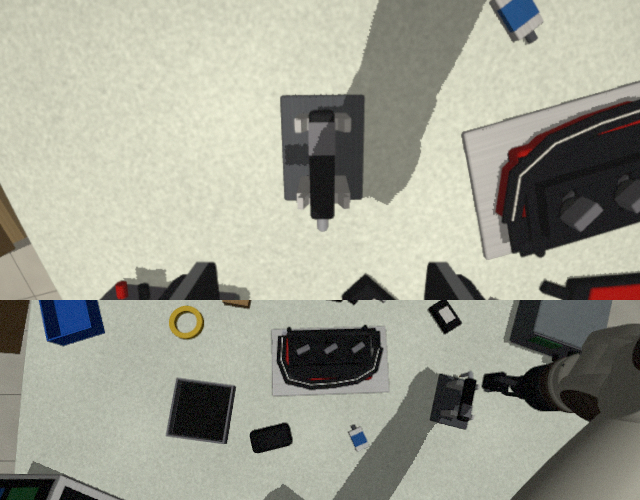

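Wand lies back between the lips, nozzle away from the base. The tray has been knocked to about (201,260) in the top view. Now a clear wrist view of the plugs.

Run:
```python
from h import *
import pickle
plan([0.645,-0.03,0.22],89)
c,t=pickle.load(open("c3.pkl","rb"))
g=t["color"][215:310,140:250].max(2); m=cv2.morphologyEx((g<75).astype(np.uint8),cv2.MORPH_OPEN,np.ones((3,3)))
n,l,st,ce=cv2.connectedComponentsWithStats(m); i=1+np.argmax(st[1:,4]); 
r=cv2.minAreaRect(np.argwhere(l==i)[:,::-1].astype(np.float32)); b=cv2.boxPoints(r)+[140,215]; print(st[i],b); W=onz(t,b,.035); print(W,W.mean(0),np.linalg.norm(np.diff(W,axis=0),axis=1))
```

```text
shift [ 81.3 365.8  77.3] turn -14.673366681668924 now y-ang 74.33 q6 -21.8 p [ 0.4716 -0.3613  0.3014]
[  27   14   69   65 3561] [[165.98843384 285.07514954]
 [174.9942131  226.53757   ]
 [235.63584137 235.86705017]
 [226.63006592 294.40463257]]
[[0.38737546 0.38592773 0.035     ]
 [0.53587936 0.36918851 0.035     ]
 [0.51069798 0.2119896  0.035     ]
 [0.36326354 0.23184362 0.035     ]] [0.44930408 0.29973736 0.035     ] [0.14944434 0.15920302 0.14876523]
```

```bash
python3 -m jog '5 30 8 0;15 80 20 -3;30 135 33 -6;45 190 45 -9;60 245 56 -12;70 300 66 -14.7;81 345 74 -14.7;81 366 77 -14.7'
python3 -m jog '0 0 0 0;0 0 0 0;0 0 0 0;0 0 0 0;0 0 0 0;0 0 0 0;0 0 0 0;0 0 0 0'
python3 - <<'E'
from h import *
import pickle
p,R,o=pose();print(p)
c=cap("wrist"); pickle.dump(c,open("w4.pkl","wb"))
W=np.load("seam.npy"); 
uv=proj(c,[[.602,-.098,.0985],[.597,-.03,.0985],[.5985,.037,.0985]]); print(uv)
x0,y0=170,60
save(np.clip(cv2.resize(c["color"][y0:y0+140,x0:x0+300],(780,364),interpolation=cv2.INTER_CUBIC)*1.5,0,255).astype(np.uint8),"w4.png")
E
```

```text
time: 45.6
ee_pos: [0.6443, -0.0273, 0.2168]
tcp_rot: [177.3, 89.8, 176.4]
wrist_force: [0.2, 1.3, -0.0]
opening: 0.0855
time: 46.6
ee_pos: [0.6444, -0.0295, 0.2196]
tcp_rot: [-167.8, 90.0, -168.8]
wrist_force: [-1.3, -0.2, 0.1]
opening: 0.0852
[ 0.64443285 -0.02945407  0.21957402]
[[228.02488863 136.7564365 ]
 [320.09465493 127.99198366]
 [411.55599155 128.81506269]]
```

View pics/w4.png

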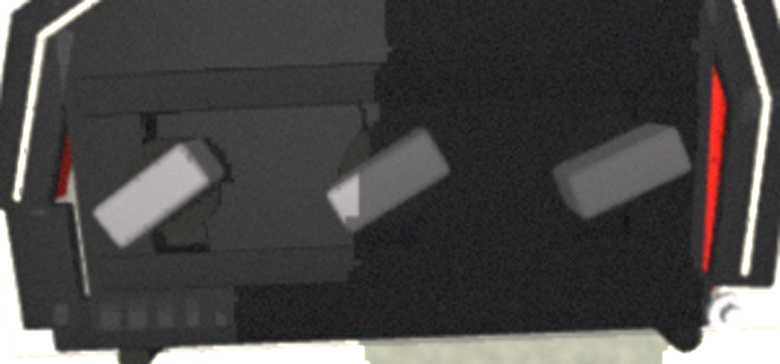

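Run:
```python
from h import *
import pickle
c=pickle.load(open("w4.pkl","rb"))
Q={2:[(93,213),(183,145),(212,180),(122,247)],1:[(328,196),(425,130),(450,168),(351,233)],0:[(573,180),(680,132),(690,168),(585,218)]}
C=[]
for k in (0,1,2):
    W=onz(c,np.array(Q[k])/2.6+[170,60],.0985)[:,:2]; a=W[1]+W[2]-W[0]-W[3]; C.append(W.mean(0))
    print(k,W.mean(0).round(4),"len",(np.linalg.norm(a)/2).round(4),"wid",(np.linalg.norm(W[0]+W[1]-W[2]-W[3])/2).round(4),"ang",np.degrees(np.arctan2(a[1],a[0])).round(1))
d=C[0]-C[2]; print("y axis",np.degrees(np.arctan2(d[1],d[0])),np.linalg.norm(d))
S=np.load("seam.npy")[[0,7],:2]
plan([*C[0],0.2],None)
```

```text
0 [0.5973 0.038 ] len 0.0323 wid 0.011 ang 114.5
1 [ 0.5985 -0.0306] len 0.0331 wid 0.0124 ang 122.5
2 [ 0.6012 -0.0976] len 0.033 wid 0.0124 ang 123.9
y axis 91.6333579800109 0.13568457484407323
shift [ 19.6  66.7 -48.3] turn None now y-ang 89.03 q6 -1.7 p [ 0.6445 -0.0295  0.2196]
```

Plugs are 135.7 mm apart end to end (136 expected) and the lamp yaw is 1.6°. Wings need 67°, 59° and 58° anticlockwise. Moving to plug0.

```bash
python3 -m jog '10 15 -10 10;20 35 -25 20;30 55 -40 30;40 67 -48 40;50 67 -48 50;60 67 -48 60;60 67 -48 64.5;60 67 -48 64.5' 0.55 25
python3 -c "
from h import *
plan([.5972,.0378,.0725],24.5)"
```

```text
time: 47.65
ee_pos: [0.5975, 0.0384, 0.1595]
tcp_rot: [-102.6, 90.0, -168.0]
wrist_force: [-0.5, -0.1, -0.1]
opening: 0.0466
shift [87.  -0.5  0.4] turn 0.07326946975746296 now y-ang 24.57 q6 69.1 p [0.5975 0.0384 0.1595]
```

```bash
python3 -m jog '15 -0.4 0.4 0;32 -0.4 0.4 0;48 -0.4 0.4 0;62 -0.4 0.4 0;73 -0.4 0.4 0;81 -0.4 0.4 0;86 -0.4 0.4 0;87 -0.4 0.4 0'
python3 -m jog '0 0 0 0;0 0 0 0;0 0 0 0;0 0 0 0;0 0 0 0;0 0 0 0;0 0 0 0;0 0 0 0' 0 25
python3 -c "
from h import *
p,R,o=pose();print(p,o['wrist_force'],o['torque'],o['opening'])"
```

```text
time: 48.65
ee_pos: [0.5974, 0.0377, 0.0725]
tcp_rot: [59.0, 90.0, -6.5]
wrist_force: [0.0, -0.3, 0.9]
opening: 0.0469
time: 49.65
ee_pos: [0.5976, 0.0378, 0.0729]
tcp_rot: [70.4, 90.0, 4.9]
wrist_force: [0.3, -0.5, 4.6]
opening: 0.0138
[0.59759653 0.03776228 0.07288614] [ 0.30107486 -0.46666877  4.64148035] [ 0.0087989   0.05010834 -0.00250002] 0.013779041730277709
```

```bash
python3 -m jog '0 0 0 -3;0 0 0 -7;0 0 0 -11;0 0 0 -15;0 0 0 -19;0 0 0 -23;0 0 0 -27;0 0 0 -31'
python3 -c "
from h import *
p,R,o=pose();print(p,o['wrist_force'],o['torque'],o['opening'])"
python3 -m jog '0 0 0 -5;0 0 0 -10;0 0 0 -15;0 0 0 -20;0 0 0 -25;0 0 0 -30;0 0 0 -34;0 0 0 -37'
python3 -c "
from h import *
p,R,o=pose();print(p,o['wrist_force'],o['torque'],o['opening']);plan(p,92)"
```

```text
time: 50.65
ee_pos: [0.5976, 0.0378, 0.0729]
tcp_rot: [47.5, 90.0, 13.2]
wrist_force: [0.6, 0.4, 4.4]
opening: 0.0136
[0.59759042 0.03782266 0.07288038] [0.56392036 0.36897411 4.41589018] [-0.00743781 -0.01729203  0.01009153] 0.013647612474138615
time: 51.65
ee_pos: [0.5975, 0.0378, 0.0729]
tcp_rot: [14.2, 90.0, 16.8]
wrist_force: [0.0, 0.5, 4.5]
opening: 0.0131
[0.59754385 0.0378056  0.07288287] [0.04571299 0.51409674 4.45870766] [ 0.05529188  0.05786622 -0.08521791] 0.013142411975008997
shift [0. 0. 0.] turn 0.6383902210067731 now y-ang 92.64 q6 1.0 p [0.5975 0.0378 0.0729]
```

```bash
python3 -m jog '-1 0 0 0.5;-2 0 0 0.5;-4 0 0 0.5;-6 0 0 0.5;-8 0 0 0.5;-10 0 0 0.5;-12 0 0 0.5;-12 0 0 0.5'
python3 -c "
from h import *
p,R,o=pose();print(p,o['wrist_force'],o['torque'],o['opening'])"
python3 -m jog '-6 0 0 0;-14 0 0 0;-25 0 0 0;-38 0 0 0;-50 0 0 0;-60 0 0 0;-67 0 0 0;-70 0 0 0'
python3 - <<'E'
from h import *
p,R,o=pose();print(p,o['wrist_force'],o['opening'])
s=cap("scene"); x,y=proj(s,p)[0].astype(int); save(np.clip(cv2.resize(s["color"][y-70:y+70,x-90:x+90],(720,560),interpolation=cv2.INTER_CUBIC)*1.5,0,255).astype(np.uint8),"s5.png")
plan([.449,.335,.155],None)
E
```

```text
time: 52.65
ee_pos: [0.5975, 0.0378, 0.0848]
tcp_rot: [5.9, 90.0, 8.0]
wrist_force: [0.4, -0.6, 0.2]
opening: 0.0136
[0.59750351 0.03777183 0.08481096] [ 0.40099168 -0.64960727  0.24771899] [-0.0133073   0.00982512  0.00107727] 0.01355992968422293
time: 53.65
ee_pos: [0.5975, 0.0378, 0.155]
tcp_rot: [0.5, 90.0, 2.5]
wrist_force: [0.1, 0.0, -0.2]
opening: 0.0132
[0.59748821 0.03775844 0.15499728] [ 0.12874271  0.02021738 -0.21045343] 0.01323872602904453
shift [   0.   302.3 -137.9] turn None now y-ang 92.03 q6 1.6 p [0.5975 0.0378 0.155 ]
```

View pics/s5.png

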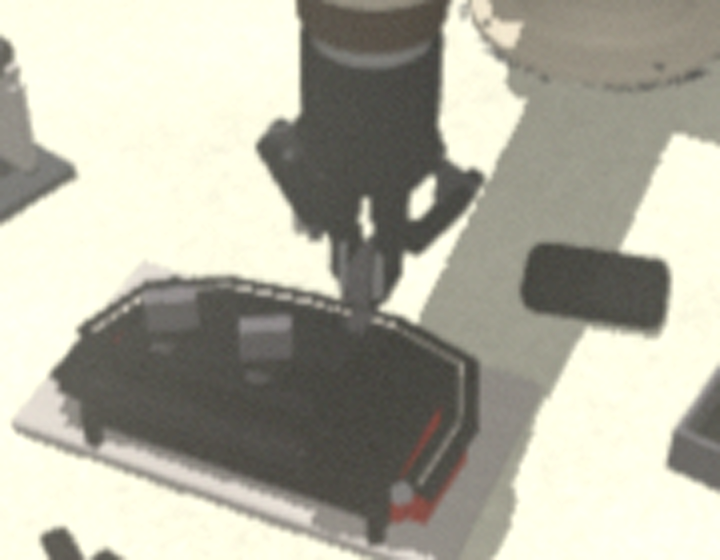

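Plug0 is out and hangs in the gripper. Taking it to the tray.

```bash
python3 -m jog '0 25 -14 0;0 65 -35 0;0 115 -62 0;0 170 -92 0;0 220 -120 0;0 265 -144 0;0 295 -160 0;0 308 -167 0'
python3 -m jog '15 0 0 0;40 0 0 0;65 0 0 0;85 0 0 0;102 0 0 0;115 0 0 0;122 0 0 0;127 0 0 0'
python3 -c "
from h import *
p,R,o=pose();print(p,o['wrist_force'],o['opening'])"
python3 -m jog '0 0 0 0;0 0 0 0;0 0 0 0;0 0 0 0;0 0 0 0;0 0 0 0;0 0 0 0;0 0 0 0' 0.35 25
python3 -m jog '-10 0 0 0;-30 0 0 0;-60 0 0 0;-90 0 0 0;-110 0 0 0;-127 0 0 0;-132 0 0 0;-132 0 0 0' 0.55 25
python3 -c "
from h import *
plan([.599,-.0302,.16],32.5)"
```

```text
time: 54.7
ee_pos: [0.4185, 0.3409, 0.1542]
tcp_rot: [-150.2, 90.0, -148.1]
wrist_force: [1.1, 0.4, -1.0]
opening: 0.0137
time: 55.7
ee_pos: [0.4198, 0.3397, 0.0275]
tcp_rot: [35.5, 90.0, 37.5]
wrist_force: [-0.5, 0.1, 0.2]
opening: 0.0135
[0.419791   0.33967905 0.02749396] [-0.47010759  0.13678413  0.15420776] 0.01348738920111458
time: 56.7
ee_pos: [0.4196, 0.3397, 0.0276]
tcp_rot: [-145.5, 90.0, -143.5]
wrist_force: [-0.4, -0.4, 0.4]
opening: 0.0298
time: 57.7
ee_pos: [0.4196, 0.3397, 0.1594]
tcp_rot: [-154.0, 90.0, -152.0]
wrist_force: [0.2, 0.2, -0.0]
opening: 0.047
shift [  -0.6 -376.   166.2] turn 59.52889273410213 now y-ang 92.03 q6 37.0 p [0.4196 0.3397 0.1594]
```

```bash
python3 -m jog '0 -30 13 5;0 -80 35 13;0 -135 60 22;0 -190 84 31;0 -245 108 40;0 -300 133 49;0 -345 153 56;0 -376 166 59.5'
python3 -m jog '0 0 0 0;10 0 0 0;27 0 0 0;44 0 0 0;60 0 0 0;74 0 0 0;84 0 0 0;87 0 0 0'
python3 -c "
from h import *
plan([.599,-.0302,.0725],32.5)"
python3 -m jog '0 0 0 0;0 0 0 0;0 0 0 0;0 0 0 0;0 0 0 0;0 0 0 0;0 0 0 0;0 0 0 0' 0 25
python3 -c "
from h import *
p,R,o=pose();print(p,o['wrist_force'],o['torque'],o['opening'])"
```

```text
time: 58.7
ee_pos: [0.599, -0.0325, 0.1581]
tcp_rot: [-121.6, 89.9, -179.4]
wrist_force: [-0.7, 1.1, -0.0]
opening: 0.0468
time: 59.7
ee_pos: [0.5986, -0.0302, 0.0719]
tcp_rot: [-127.3, 90.0, 175.2]
wrist_force: [0.4, 0.7, -0.4]
opening: 0.0469
shift [-0.6  0.4  0.2] turn 0.027000985142791478 now y-ang 32.53 q6 54.6 p [ 0.5986 -0.0302  0.0719]
time: 60.7
ee_pos: [0.5991, -0.0302, 0.0731]
tcp_rot: [52.6, 89.9, -4.9]
wrist_force: [1.0, -0.5, 6.2]
opening: 0.0132
[ 0.59908926 -0.03023877  0.07309676] [ 0.97579738 -0.48411261  6.23972117] [-0.12511624 -0.10710435 -0.01018998] 0.013227672118802523
```

Gripped. Turn 59.5° anticlockwise, then lift.

```bash
python3 -m jog '0 0 0 -3;0 0 0 -7;0 0 0 -11;0 0 0 -15;0 0 0 -19;0 0 0 -23;0 0 0 -27;0 0 0 -30'
python3 -m jog '0 0 0 -5;0 0 0 -10;0 0 0 -14;0 0 0 -18;0 0 0 -22;0 0 0 -25;0 0 0 -28;0 0 0 -29.5'
python3 -c "
from h import *
p,R,o=pose();print(p,o['wrist_force'],o['torque'],o['opening'])"
python3 -m jog '-1 0 0 0;-2 0 0 0;-4 0 0 0;-6 0 0 0;-8 0 0 0;-10 0 0 0;-12 0 0 0;-12 0 0 0'
python3 -c "
from h import *
p,R,o=pose();print(p,o['wrist_force'],o['torque'],o['opening'])"
```

```text
time: 61.7
ee_pos: [0.5989, -0.0306, 0.0731]
tcp_rot: [-21.7, 89.9, -49.0]
wrist_force: [-2.0, -1.5, 5.9]
opening: 0.0135
time: 62.7
ee_pos: [0.5991, -0.0307, 0.0731]
tcp_rot: [-41.9, 89.9, -39.9]
wrist_force: [0.7, -1.8, 5.1]
opening: 0.0134
[ 0.59908817 -0.03067224  0.07310953] [ 0.71844255 -1.77646887  5.09821383] [-0.45502425 -0.08339235 -0.04272495] 0.013448279428774511
time: 63.7
ee_pos: [0.5989, -0.0302, 0.0848]
tcp_rot: [-0.8, 90.0, 1.2]
wrist_force: [-1.4, -0.4, -0.6]
opening: 0.0137
[ 0.59892925 -0.03024457  0.08484236] [-1.37964695 -0.36713126 -0.64218621] [ 0.00405821 -0.02954681  0.05046959] 0.013733394171784494
```

```bash
python3 -m jog '-6 0 0 0;-14 0 0 0;-25 0 0 0;-38 0 0 0;-50 0 0 0;-60 0 0 0;-67 0 0 0;-70 0 0 0'
python3 - <<'E'
from h import *
plan([.475,.298,.155])
t=cap("top"); g=t["color"][180:310,120:270].max(2); m=cv2.morphologyEx((g<75).astype(np.uint8),cv2.MORPH_OPEN,np.ones((3,3)))
n,l,st,ce=cv2.connectedComponentsWithStats(m); i=1+np.argmax(st[1:,4]); b=cv2.boxPoints(cv2.minAreaRect(np.argwhere(l==i)[:,::-1].astype(np.float32)))+[120,180]
print(onz(t,b,.035).mean(0))
E
```

```text
time: 64.7
ee_pos: [0.5989, -0.0303, 0.155]
tcp_rot: [-7.8, 90.0, -5.8]
wrist_force: [-0.2, 0.2, -0.5]
opening: 0.0136
shift [-1.000e-01  3.324e+02 -1.122e+02] turn None now y-ang 92.03 q6 -4.9 p [ 0.5989 -0.0303  0.155 ]
[0.44899647 0.30018921 0.035     ]
```

Tray unmoved.

```bash
python3 -m jog '0 30 -10 0;0 75 -25 0;0 130 -44 0;0 185 -62 0;0 240 -81 0;0 285 -97 0;0 318 -108 0;0 332 -112 0'
python3 -m jog '15 0 0 0;40 0 0 0;65 0 0 0;85 0 0 0;102 0 0 0;115 0 0 0;122 0 0 0;127 0 0 0'
python3 -c "
from h import *
p,R,o=pose();print(p,o['wrist_force'],o['opening'])"
python3 -m jog '0 0 0 0;0 0 0 0;0 0 0 0;0 0 0 0;0 0 0 0;0 0 0 0;0 0 0 0;0 0 0 0' 0.35 25
python3 -m jog '-10 0 0 0;-30 0 0 0;-60 0 0 0;-90 0 0 0;-110 0 0 0;-127 0 0 0;-132 0 0 0;-132 0 0 0' 0.55 25
python3 -c "
from h import *
plan([.601,-.0979,.16],33.9)"
```

```text
time: 65.75
ee_pos: [0.4742, 0.299, 0.1542]
tcp_rot: [-154.1, 90.0, -152.0]
wrist_force: [-0.4, -0.6, 0.4]
opening: 0.0134
time: 66.75
ee_pos: [0.4753, 0.2976, 0.0275]
tcp_rot: [30.3, 90.0, 32.4]
wrist_force: [-0.1, -0.3, 0.2]
opening: 0.0134
[0.47533631 0.29761585 0.02754867] [-0.11454997 -0.29926427  0.18639267] 0.013430202691077593
time: 67.75
ee_pos: [0.4751, 0.2976, 0.0275]
tcp_rot: [-162.1, 90.0, -160.1]
wrist_force: [-0.3, 0.3, 0.1]
opening: 0.0297
time: 68.75
ee_pos: [0.4751, 0.2976, 0.1594]
tcp_rot: [-147.5, 90.0, -145.5]
wrist_force: [-0.2, -0.4, -0.1]
opening: 0.0468
shift [  -0.6 -399.7  111.8] turn 58.12661008624816 now y-ang 92.03 q6 30.0 p [0.4751 0.2976 0.1594]
```

```bash
python3 -m jog '0 -30 8 5;0 -80 22 13;0 -140 39 22;0 -200 56 31;0 -260 73 40;0 -320 89 49;0 -370 103 56;0 -400 112 58'
python3 -m jog '0 0 0 0;10 0 0 0;27 0 0 0;44 0 0 0;60 0 0 0;74 0 0 0;84 0 0 0;87 0 0 0'
python3 -c "
from h import *
plan([.601,-.0979,.0725],33.9)"
python3 -m jog '0 0 0 0;0 0 0 0;0 0 0 0;0 0 0 0;0 0 0 0;0 0 0 0;0 0 0 0;0 0 0 0' 0 25
python3 -c "
from h import *
p,R,o=pose();print(p,o['wrist_force'],o['torque'],o['opening'])"
python3 -m jog '0 0 0 -3;0 0 0 -7;0 0 0 -11;0 0 0 -15;0 0 0 -19;0 0 0 -23;0 0 0 -27;0 0 0 -30'
python3 -m jog '0 0 0 -5;0 0 0 -10;0 0 0 -14;0 0 0 -18;0 0 0 -21;0 0 0 -24;0 0 0 -27;0 0 0 -28'
python3 -c "
from h import *
p,R,o=pose();print(p,o['wrist_force'],o['torque'],o['opening']);plan(p,92)"
```

```text
time: 69.75
ee_pos: [0.6011, -0.1007, 0.1581]
tcp_rot: [-127.7, 89.9, 176.1]
wrist_force: [-0.3, -0.0, 0.2]
opening: 0.0465
time: 70.75
ee_pos: [0.601, -0.0982, 0.0719]
tcp_rot: [-135.6, 90.0, 168.4]
wrist_force: [-0.7, 0.1, -0.1]
opening: 0.0472
shift [-0.6  0.2 -0.2] turn 0.12364130046012178 now y-ang 34.02 q6 46.7 p [ 0.601  -0.0982  0.0719]
time: 71.75
ee_pos: [0.6015, -0.0983, 0.0731]
tcp_rot: [43.9, 89.9, -12.1]
wrist_force: [0.9, -0.9, 5.6]
opening: 0.0135
[ 0.60148412 -0.09827741  0.07305447] [ 0.89102713 -0.88584722  5.56816853] [-0.08002513 -0.04584129  0.03946711] 0.013469240169812496
time: 72.75
ee_pos: [0.6014, -0.0981, 0.073]
tcp_rot: [34.9, 90.0, 9.0]
wrist_force: [0.3, 0.2, 5.0]
opening: 0.0135
time: 73.75
ee_pos: [0.6014, -0.0981, 0.073]
tcp_rot: [3.9, 90.0, 6.0]
wrist_force: [0.1, -0.4, 5.6]
opening: 0.0133
[ 0.60142739 -0.09813291  0.07303653] [ 0.14150744 -0.40586372  5.58279963] [ 0.06089609  0.05018716 -0.05630888] 0.013319308878781857
shift [0. 0. 0.] turn 0.09428159427331195 now y-ang 92.09 q6 -11.4 p [ 0.6014 -0.0981  0.073 ]
```

```bash
python3 -m jog '-1 0 0 0;-2 0 0 0;-4 0 0 0;-6 0 0 0;-8 0 0 0;-10 0 0 0;-12 0 0 0;-12 0 0 0'
python3 -m jog '-6 0 0 0;-14 0 0 0;-25 0 0 0;-38 0 0 0;-50 0 0 0;-60 0 0 0;-67 0 0 0;-70 0 0 0'
python3 - <<'E'
from h import *
plan([.425,.262,.155])
t=cap("top"); g=t["color"][180:310,120:270].max(2); m=cv2.morphologyEx((g<75).astype(np.uint8),cv2.MORPH_OPEN,np.ones((3,3)))
n,l,st,ce=cv2.connectedComponentsWithStats(m); i=1+np.argmax(st[1:,4]); b=cv2.boxPoints(cv2.minAreaRect(np.argwhere(l==i)[:,::-1].astype(np.float32)))+[120,180]
print(onz(t,b,.035).mean(0))
E
```

```text
time: 74.75
ee_pos: [0.6013, -0.0982, 0.0848]
tcp_rot: [-6.8, 90.0, -4.8]
wrist_force: [-0.1, 0.2, -1.2]
opening: 0.0138
time: 75.75
ee_pos: [0.6013, -0.0982, 0.155]
tcp_rot: [-18.6, 90.0, -16.6]
wrist_force: [-0.8, -0.2, -0.7]
opening: 0.0134
shift [-1.000e-01  3.662e+02 -1.634e+02] turn None now y-ang 92.03 q6 -11.3 p [ 0.6013 -0.0982  0.155 ]
[0.44926523 0.29985596 0.035     ]
```

```bash
python3 -m jog '0 30 -14 0;0 80 -35 0;0 140 -61 0;0 200 -87 0;0 260 -113 0;0 320 -139 0;0 360 -157 0;0 376 -163 0'
python3 -m jog '15 0 0 0;40 0 0 0;65 0 0 0;85 0 0 0;102 0 0 0;115 0 0 0;122 0 0 0;127 0 0 0'
python3 -c "
from h import *
p,R,o=pose();print(p,o['wrist_force'],o['opening'])"
python3 -m jog '0 0 0 0;0 0 0 0;0 0 0 0;0 0 0 0;0 0 0 0;0 0 0 0;0 0 0 0;0 0 0 0' 0.35 25
python3 -m jog '-10 0 0 0;-30 0 0 0;-60 0 0 0;-100 0 0 0;-140 0 0 0;-170 0 0 0;-182 0 0 0;-182 0 0 0'
python3 -m jog '0 -40 0 0;0 -90 0 0;0 -140 0 0;0 -190 0 0;0 -230 0 0;0 -260 0 0;0 -270 0 0;0 -270 0 0'
python3 - <<'E'
from h import *
t=cap("top");s=cap("scene")
save(np.clip(np.vstack([t["color"][150:310,120:500],s["color"][120:320,150:530]])*1.6,0,255).astype(np.uint8).repeat(1,0),"end.png")
im=cv2.imread("pics/end.png"); cv2.imwrite("pics/end2.png",cv2.resize(im,None,fx=1.65,fy=1.65,interpolation=cv2.INTER_CUBIC))
E
```

```text
time: 76.8
ee_pos: [0.4234, 0.274, 0.1543]
tcp_rot: [173.0, 90.0, 175.2]
wrist_force: [0.5, -0.3, -0.1]
opening: 0.0134
time: 77.8
ee_pos: [0.4252, 0.2718, 0.0275]
tcp_rot: [25.8, 90.0, 27.8]
wrist_force: [-0.6, 0.7, -0.4]
opening: 0.0129
[0.42521051 0.27179307 0.0274935 ] [-0.62543075  0.65393417 -0.42551356] 0.012917805520074621
time: 78.8
ee_pos: [0.425, 0.2718, 0.0276]
tcp_rot: [-121.1, 90.0, -119.1]
wrist_force: [-0.2, 0.2, 0.2]
opening: 0.0299
time: 79.8
ee_pos: [0.4252, 0.2719, 0.2099]
tcp_rot: [31.7, 90.0, 33.7]
wrist_force: [0.5, 0.2, 0.1]
opening: 0.0298
time: 80.8
ee_pos: [0.4343, 0.0019, 0.2087]
tcp_rot: [169.8, 89.9, 171.7]
wrist_force: [-1.0, -0.6, -0.3]
opening: 0.0301
```

View pics/end2.png

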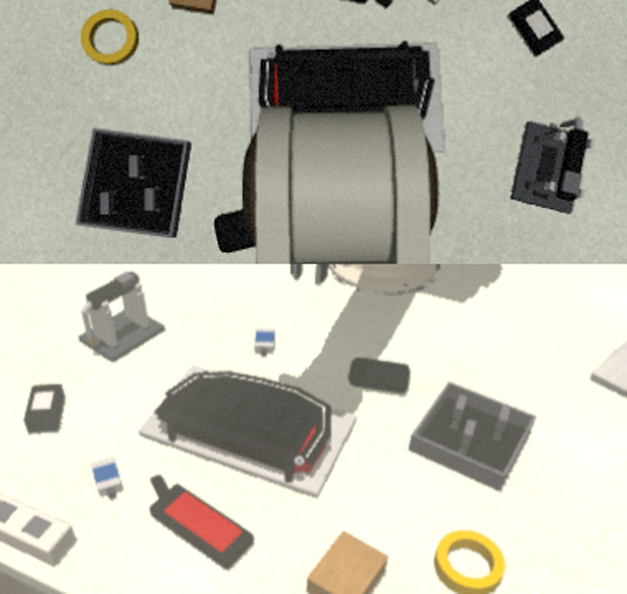

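All three plugs stand in the tray (crop (134,167), (151,199), (108,203)). The sockets are empty, the wand is in its cradle at (573,160), and the bystanders look unmoved. Handing in.

```bash
python3 -c "
from h import *
print(bot.job_done(),status.get_obs()['time'])"
```

```text
the job is handed in; nothing more can be done
the job is handed in; nothing more can be done
```

The leak check is done, the wand is back in its cradle, and all three plugs are out of the lamp and standing in the grey tray. I handed the job in at about 81 s; no verdict is reported.

- **Seam check:** I ran the wand tip along all seven seam segments at 1.8 to 2 cm/s, roughly 1 mm above the bead. To find the height I touched the start once, at about 4 to 6 N. No contact force showed in the readings during the run itself.
- **Plugs:** I gripped each plug at 25 N and turned it anticlockwise by 67°, 59.5° and 58°. Each lifted out with no resistance.
- **Last look:** The final top and scene pictures show empty sockets and the wand between the cradle lips with its nozzle the original way. The bystanders in view looked unmoved, judged by eye only; the arm hid part of the lamp and the mouse from above.
- **Tray knocked:** The tray had been knocked about 4 cm during the run. I measured it again before placing the plugs, and it did not move after that.
- **Disagreements:** The scene camera sat about 2 pixels (around 5 mm) off the wrist and top cameras at the seam start. I judged the tip relative to the bead in the same picture instead. By that measure the tip was within about 1.5 mm of the bead at the three points I checked; the second half of the run was not checked by picture.

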